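# Fish the long bar out through the box's hatch and hold it up

### The job

The long aluminium bar lies in the blue offcut box, whose fixed cover has a hatch shorter than the bar: take hold of the bar, tilt it and bring it out slantwise through the hatch, one end first. Finish while still holding it in the gripper, level and still over the hatch, all of it clear of the cover by about a hand's breadth (10 cm); do not put it down or let it go. Leave the short offcut in the box and the mug and the small carton on the bench as they are.

Things in the scene. Friction and masses are not known exactly. Their poses are not given: they have to be found in the camera images.
- offcut_box: Blue sheet-steel box screwed to the bench (it does not move), with a fixed bare steel cover on top. Outside 212 mm (x) by 434 mm (y, long side) by 76 mm high; inside 204 x 426 mm, walls 4 mm, floor 6 mm thick, so the inner floor is 6 mm above the bench. The cover is 4 mm thick: underside 72 mm, top 76 mm above the bench. Its middle has a rectangular hatch 170 mm (x) by 200 mm (y). Origin: centre of the underside, on the bench; y along the long side, z up.
- hatch (a point): Centre of the hatch, level with the top of the cover (76 mm above the bench); same axes as the box: the hatch reaches 85 mm to either side in x and 100 mm in y, the space under the cover 102 mm in x and 213 mm in y.
- long_bar_center (a point): Centre of the long bar: aluminium square-edged tube with black end plugs, 280 mm long (y), 20 mm wide (x), 24 mm high (z), 0.15 to 0.3 kg. It starts flat on the box's inner floor (centre 18 mm above the bench), roughly along the box's y, its middle part seen through the hatch and both ends under the cover. z up at the start. Either end may come out first.
- long_bar_end_a (a point): Middle of the long bar's end face at its own +y, 140 mm from its centre; same axes as the bar.
- long_bar_end_b (a point): Middle of the long bar's end face at its own -y, 140 mm from its centre; same axes as the bar.
- short_bar_center (a point): Centre of the short offcut of the same tube, 90 mm long (y), 20 mm wide, 24 mm high, loose on the box's inner floor near the hatch's +x side, parallel to the box's y. It stays there.
- carton: Bystander: cardboard carton 110 x 80 x 70 mm high, standing on the bench beside the box. Origin at the centre of its underside.
- mug: Bystander: white mug with a handle, 80 mm across, 90 mm tall, standing on the bench beside the box. Origin at the centre of its underside.

How it is judged:
By the outcome, as a careful person would: the job done as asked, in the order asked, and still so for the second after the job is handed in, while the arm keeps its last pose, push and grip.
It also fails if it takes over 38 s, if anything falls off the work surface, if the arm or the gripper's body presses on something with over 40 N, if the wrist force passes 120 N, or if a joint passes its speed limit or range.

### The arm

A 7-joint arm with a two-finger parallel gripper is mounted at the origin on the work surface. World frame = base frame: x ahead of the robot, y to its left, z up, the work surface at z = 0. Lengths are in mm, angles in rad, forces in N, time in s.
With the tool pointing down it reaches from about 425 to 950 mm from the base axis. Payload 16.7 kg.
Tool frame: the origin (TCP) lies midway between the tips of the shut fingers; the grasp point (between the pads) lies 19 mm behind it; z points along the fingers, y is the line along which they close (so a half turn about z gives the same grasp; the last joint's range is limited). The gripper opens to 94 mm and grips with 3 to 60 N. Pads are 16 mm wide; open, the fingers measure 119 mm over their backs; the gripper's body (75 mm by 177 mm) begins 78 mm behind the grasp point.
Start: joints at [0.983, 0.426, 0.074, 1.606, -0.034, 1.111, -0.067], TCP at [286.741, -611.027, 205.467] pointing down, gripper open.
Joint ranges: [-2.85, 2.85], [-0.5, 2.14], [-1.23, 1.37], [0.21, 2.46], [-1.02, 4.16], [0.16, 2.05], [-2.73, 2.73]. Speed limits (rad/s): [1.89, 1.89, 2.39, 2.39, 3.01, 3.01, 3.01].

### API

Orientations are given as a unit quaternion [w, x, y, z].
In Python, from workcell import * gives the robot as it stands.
- The arm moves only by the tool carry_out, never from a script. Its argument "plan" is a list of rows, each an object with "rot": the turn, a rotation vector about the tool's x, y, z in degrees, a list of three; "linear": the shift along the tool's x, y, z in mm, a list of three; "grip": the closure, from -1 (fully open) to 1 (shut). In form: [{"rot": [ax, ay, az], "linear": [tx, ty, tz], "grip": grip}, ...]. A call has exactly 10 rows; each row is the pose to reach, as a shift and turn from the pose commanded when the call began, along the tool's axes at that moment; what a row does not reach only later rows make up. A row lasts 1/8 s, in which the tool goes at most 62.5 mm and 10.7 degrees, less where a joint would pass 70% of its speed; a pose out of reach is approached as far as the arm can. A call with a gripper value outside its range is refused whole. The fingers move at their own pace and stop on an object; the grip force is fixed at half the most. Time passes only in rows, so rows that repeat a pose let the fingers close, or fill a call up. It gives the time, the measured TCP pose, the force, the opening and the grip force at its end, in the units of the state.
- get_obs(): the state, without advancing time (a new reading comes with each control period).
- get_image(name): name is "side" or "top" or "wrist"; returns a dict with "image" (480x640x3 uint8, red, green, blue), "fov_y" (degrees; the focal length in pixels is half the picture's height over the tangent of half this angle, whatever the lens; pixels are square), "cx", "cy" (the principal point, pixels), "D" ([k1, k2, p1, p2, k3] as OpenCV has them; the pictures are not rectified), "pose" (4x4, takes a point from camera to world coordinates). Camera axes: x right, y down, z forward; pixel columns grow to the right and rows downward; lengths in mm; the calibration is good to about 2 mm. A picture is of the moment at which its call begins. There is no depth.
- job_done(): hands the job in; it is judged then, once.
Trained networks look in a picture, given as the dict that the camera call returned (one of the last four; its "shot" number tells which), for a name from the list of things; names that differ only in an ending like _2 or _b are one class to them, and where a whole thing is asked for, a point or a joint stands for the part that bears it (a point fixed in the world has none). Each returns a list of dicts, best first, with "confidence" (0 to 1); they miss things now and then, are a little off and sometimes report something else, mostly with a low value. They report only what shows in the picture. A call takes as long as a camera call.
- spot_in(label, picture): "extent" ([left, top, width, height] in pixels, round what is visible of it).
- outline_of(label, picture): "mask" (480x640 bool, what is visible of it) and "extent" ([left, top, width, height] in pixels, round what is visible of it).
The state is a dict: "time_s": time; "q": joint angles; "joint_velocities": joint speeds; "joint_torque": joint torques, N m; "ee_pos": TCP position; "ee_rot": TCP orientation; "ft_force": force on the tool from outside, world axes, zero at the start; "wrist_torque": the same for the moment, N m; "opening": opening from 0.0 (shut) to 1.0 (fully open); "finger_force": force on a finger pad.
Only numpy, scipy, OpenCV 4.12 (cv2) and the standard library are available. Lean on these libraries where they do the work, as an engineer would, in place of code of your own. Each camera call takes 0.05 s, during which the arm holds its last target. There are 200 camera calls.

## Working session

There is one attempt and no reset: what is moved stays moved. The work goes in short steps, Python scripts to look and compute and a tool call to move; the robot and the scene stay as the last step left them, time stands still between calls to the robot, and variables do not carry over. Pictures are saved under pics/ and viewed, at most 10 in all, crops included, and the job is handed in when it is done.

Besides the shell and the picture viewer there is one more tool, called by a JSON object that holds its "fn" and its "kwargs". carry_out: Moves the arm, as the interface text tells. Its arguments: {"type":"object","properties":{"plan":{"type":"array"}},"required":["plan"]}

```bash
ls; mkdir -p pics; cat > h.py <<'E'
from workcell import *
import numpy as np, cv2
from scipy.spatial.transform import Rotation as R
def K(p):
    f=240/np.tan(np.radians(p["fov_y"])/2); return np.array([[f,0,p["cx"]],[0,f,p["cy"]],[0,0,1.]])
def ray(p,uv,z):
    u=cv2.undistortPoints(np.array(uv,float).reshape(-1,1,2),K(p),np.array(p["D"],float)).reshape(-1,2)
    T=np.array(p["pose"]); d=np.c_[u,np.ones(len(u))]@T[:3,:3].T; o=T[:3,3]
    return o+d*((z-o[2])/d[:,2])[:,None]
def proj(p,X):
    T=np.linalg.inv(np.array(p["pose"])); X=np.array(X,float).reshape(-1,3)
    return cv2.projectPoints(X,cv2.Rodrigues(T[:3,:3])[0],T[:3,3],K(p),np.array(p["D"],float))[0].reshape(-1,2)
def save(p,n): cv2.imwrite(n,p["image"][:,:,::-1])
E
python3 - <<'E'
from h import *
o=get_obs();print({k:np.round(v,3) for k,v in o.items()})
for n in ["top","side"]:
    p=get_image(n);save(p,f"pics/{n}1.png");print(n,np.round(p["pose"],2).tolist(),p["fov_y"])
    for l in ["offcut_box","hatch","long_bar_center","short_bar_center","carton","mug"]:
        print(l,[(np.round(d["extent"]).tolist(),round(d["confidence"],2)) for d in spot_in(l,p)][:3])
E
```

```text
pics
{'time_s': np.float64(0.0), 'q': array([ 0.982,  0.427,  0.074,  1.607, -0.034,  1.111, -0.067]), 'joint_velocities': array([-0.   , -0.   , -0.   , -0.002, -0.   , -0.   , -0.001]), 'joint_torque': array([ 0.0000e+00, -9.3583e+01,  3.6670e+00, -4.5419e+01, -4.9000e-02,
        2.0000e-02,  0.0000e+00]), 'ee_pos': array([ 286.562, -610.654,  204.762]), 'ee_rot': array([-0.001,  0.976,  0.218, -0.   ]), 'ft_force': array([-0.193,  0.17 ,  0.534]), 'wrist_torque': array([-0.012,  0.085,  0.01 ]), 'finger_force': np.float64(0.0), 'opening': np.float64(1.002)}
top [[-0.02, -0.98, 0.17, 392.73], [-1.0, 0.03, 0.01, -19.57], [-0.02, -0.17, -0.98, 1029.11], [0.0, 0.0, 0.0, 1.0]] 55.22847600554258
offcut_box [([205.0, 183.0, 221.0, 148.0], 0.79)]
hatch [([202.0, 181.0, 224.0, 149.0], 0.94)]
long_bar_center [([266.0, 246.0, 94.0, 32.0], 0.72)]
short_bar_center [([289.0, 213.0, 41.0, 25.0], 0.93)]
carton [([94.0, 258.0, 60.0, 46.0], 0.65)]
mug [([469.0, 225.0, 60.0, 41.0], 0.95)]
side [[-0.92, -0.3, 0.26, 246.16], [-0.4, 0.67, -0.63, 824.05], [0.01, -0.68, -0.73, 1027.71], [0.0, 0.0, 0.0, 1.0]] 47.45135640292396
offcut_box []
hatch [([264.0, 174.0, 117.0, 166.0], 0.77)]
long_bar_center [([332.0, 215.0, 14.0, 56.0], 0.66)]
short_bar_center [([293.0, 228.0, 11.0, 39.0], 0.64), ([333.0, 214.0, 15.0, 59.0], 0.38)]
carton [([238.0, 372.0, 61.0, 74.0], 0.67)]
mug [([364.0, 127.0, 30.0, 45.0], 0.93), ([239.0, 371.0, 57.0, 73.0], 0.75)]
```

View pics/top1.png

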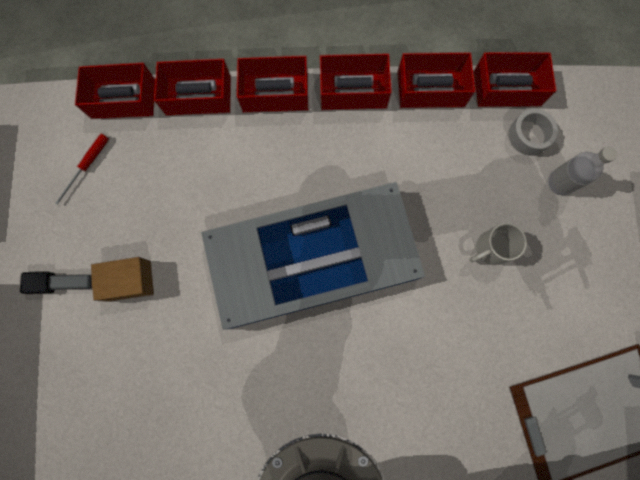

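View pics/side1.png

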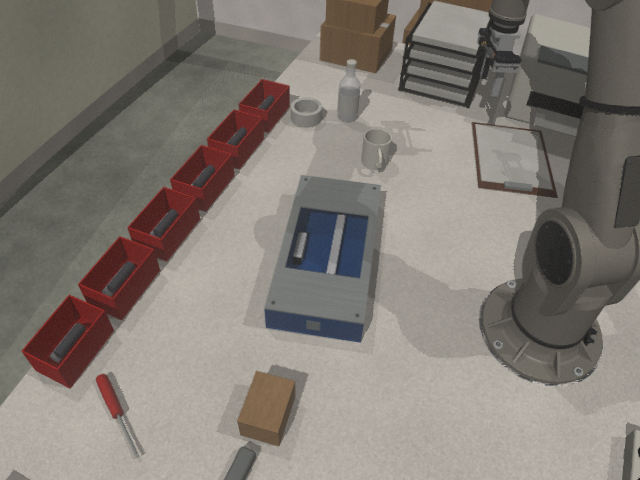

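The top view shows the cover with its hatch corners at about (257,228), (347,206), (368,289) and (274,305). The long bar runs from (268,273) to (360,256) and the short offcut is at (310,225). The carton is on the left, the mug on the right, and the side view agrees.

```bash
python3 - <<'E'
from h import *
from scipy.optimize import least_squares
def masks(l,p):
    d=outline_of(l,p); return d[0]["mask"].astype(np.uint8) if d else None
P={n:get_image(n) for n in ["top","side"]}
p=P["top"]
# cover corners from view, fit rectangle at z=76
c=ray(p,[(203,233),(397,184),(424,278),(226,328)],76)
h=ray(p,[(257,228),(347,206),(368,289),(274,305)],76)
print(np.round(c,0),np.round(h,0)); print("centre",c.mean(0),h.mean(0), [np.linalg.norm(c[i]-c[i-1]) for i in range(4)],[np.linalg.norm(h[i]-h[i-1]) for i in range(4)])
for n,p in P.items():
    for l,z in [("hatch",76),("offcut_box",76),("long_bar_center",30),("short_bar_center",30),("carton",70),("mug",90)]:
        m=masks(l,p)
        if m is None: print(n,l,None);continue
        cs=max(cv2.findContours(m,0,1)[0],key=cv2.contourArea)
        r=cv2.boxPoints(cv2.minAreaRect(cs)); w=ray(p,r,z)[:,:2]
        print(n,l,int(m.sum()),"px",np.round(r).tolist(),"w",np.round(w).tolist(),"c",np.round(w.mean(0),1),"sz",np.round([np.linalg.norm(w[0]-w[1]),np.linalg.norm(w[1]-w[2])]))
    # box fit via hatch by color: blue pixels inside
    hsv=cv2.cvtColor(p["image"],cv2.COLOR_RGB2HSV)
    
p=P["top"];cr=p["image"][170:340,190:440];cv2.imwrite("pics/crop1.png",cv2.resize(cr[:,:,::-1],None,fx=3.2,fy=3.2,interpolation=cv2.INTER_CUBIC))
E
```

```text
[[ 575.  240.   76.]
 [ 671. -178.   76.]
 [ 468. -224.   76.]
 [ 375.  188.   76.]] [[ 583.  124.   76.]
 [ 626.  -69.   76.]
 [ 448. -106.   76.]
 [ 420.   89.   76.]]
centre [522.22746507   6.44992514  76.        ] [519.04429499   9.26273808  76.        ] [np.float64(206.69966874800795), np.float64(428.7858831513848), np.float64(208.68644489657538), np.float64(422.3128535615325)] [np.float64(166.62368464419646), np.float64(197.23095625732464), np.float64(181.29621495120196), np.float64(197.00540062175892)]
top hatch 19710 px [[197.0, 231.0], [400.0, 178.0], [426.0, 278.0], [223.0, 331.0]] w [[580.0, 253.0], [684.0, -185.0], [467.0, -228.0], [369.0, 194.0]] c [524.9   8.5] sz [450. 221.]
top offcut_box 19452 px [[196.0, 231.0], [399.0, 178.0], [426.0, 278.0], [222.0, 331.0]] w [[579.0, 256.0], [685.0, -184.0], [468.0, -227.0], [368.0, 197.0]] c [525.3  10.2] sz [452. 221.]
top long_bar_center 1025 px [[266.0, 270.0], [358.0, 247.0], [361.0, 258.0], [269.0, 281.0]] w [[498.0, 111.0], [544.0, -93.0], [519.0, -98.0], [474.0, 105.0]] c [508.8   6.3] sz [209.  25.]
top short_bar_center 
[... 955 characters left out ...]
.0, 213.0], [346.0, 214.0], [336.0, 275.0]] w [[508.0, 66.0], [559.0, -130.0], [533.0, -135.0], [484.0, 61.0]] c [521.  -34.8] sz [202.  27.]
side short_bar_center 302 px [[292.0, 263.0], [300.0, 230.0], [309.0, 232.0], [300.0, 265.0]] w [[594.0, 70.0], [619.0, -36.0], [596.0, -38.0], [572.0, 68.0]] c [595.3  16.3] sz [109.  23.]
side carton 3111 px [[233.0, 432.0], [254.0, 368.0], [300.0, 383.0], [278.0, 448.0]] w [[513.0, 509.0], [537.0, 374.0], [442.0, 368.0], [425.0, 501.0]] c [479.3 438. ] sz [137.  95.]
side mug 1045 px [[360.0, 168.0], [364.0, 127.0], [392.0, 130.0], [388.0, 171.0]] w [[544.0, -257.0], [592.0, -434.0], [513.0, -454.0], [471.0, -276.0]] c [ 530.  -355.3] sz [183.  82.]
```

View pics/crop1.png

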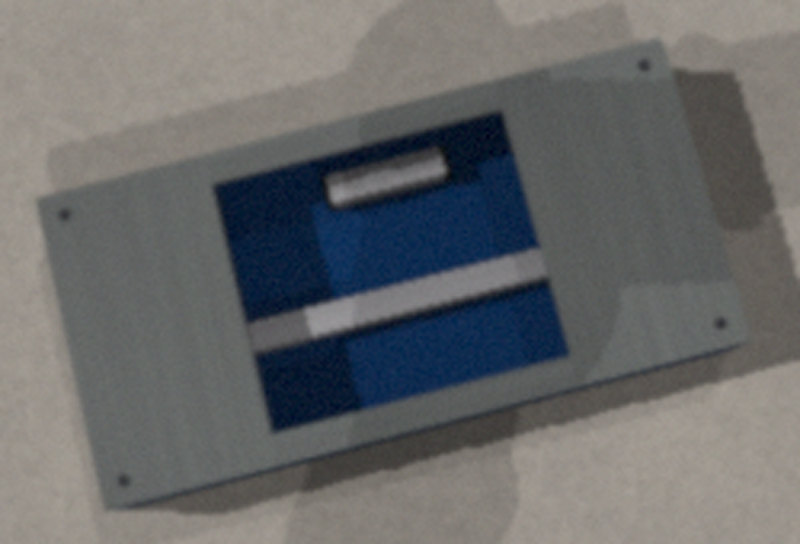

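The crop shows the hatch, the bar with both ends under the cover, and the offcut near the far (+x) edge. Next I fit the box and bar poses.

```bash
python3 - <<'E'
from h import *
from scipy.optimize import least_squares
p=get_image("top"); s=get_image("side")
cr=lambda a:(np.array(a,float)+.5)/3.2-.5+[190,170]
px=cr([(38,198),(660,38),(745,345),(108,508),(215,185),(503,112),(568,355),(273,432)])
L=np.array([(106,217),(106,-217),(-106,-217),(-106,217),(85,100),(85,-100),(-85,-100),(-85,100)],float)
def W(v,l,z): c,q=np.cos(v[2]),np.sin(v[2]); l=np.atleast_2d(l); return np.c_[v[0]+c*l[:,0]-q*l[:,1],v[1]+q*l[:,0]+c*l[:,1],np.full(len(l),z)]
f=lambda v:(proj(p,W(v,L,76))-px).ravel()
r=least_squares(f,[521,7,-.22]);v=r.x
print("box",v[:2],np.degrees(v[2]),"res",np.round(r.fun.reshape(-1,2),1).tolist())
np.save("box.npy",v)
def loc(w): d=np.array(w)[:,:2]-v[:2];c,q=np.cos(v[2]),np.sin(v[2]);return np.c_[c*d[:,0]+q*d[:,1],-q*d[:,0]+c*d[:,1]]
e=ray(p,cr([(247,322),(258,352),(540,248),(548,276)]),30); print("bar top edge local",np.round(loc(e),1).tolist())
m=outline_of("long_bar_center",s)[0]["mask"]; cs=max(cv2.findContours(m.astype(np.uint8),0,1)[0],key=cv2.contourArea)
b=cv2.boxPoints(cv2.minAreaRect(cs));print("side bar local",np.round(loc(ray(s,b,30)),1).tolist())
print("hatch in side",np.round(proj(s,W(v,L[4:],76))).tolist(), "side far edge -> z30 local", np.round(loc(ray(s,proj(s,W(v,[(-25,-100)],72)),30))))
b=ray(p,cr([(326,185),(444,150),(446,170),(333,203)]),30);print("short local",np.round(loc(b)).tolist())
i=s["image"][190:300,260:400];cv2.imwrite("pics/crop2.png",cv2.resize(i[:,:,::-1],None,fx=5,fy=5,interpolation=cv2.INTER_CUBIC))
E
```

```text
box [524.68588151   9.54319187] 13.042194485095383 res [[-0.9, -0.4], [0.9, 0.0], [2.4, -0.7], [-1.7, 0.8], [-1.0, -0.5], [0.0, -0.7], [0.8, 0.5], [-0.6, 0.6]]
bar top edge local [[-4.6, 103.1], [-26.5, 100.5], [-5.3, -104.2], [-25.4, -104.4]]
side bar local [[-4.6, 58.7], [-1.9, -147.6], [-25.3, -146.2], [-25.7, 59.6]]
hatch in side [[285.0, 269.0], [301.0, 207.0], [369.0, 217.0], [360.0, 280.0]] side far edge -> z30 local [[ -22. -142.]]
short local [[75.0, 28.0], [78.0, -58.0], [64.0, -55.0], [61.0, 26.0]]
```

View pics/crop2.png

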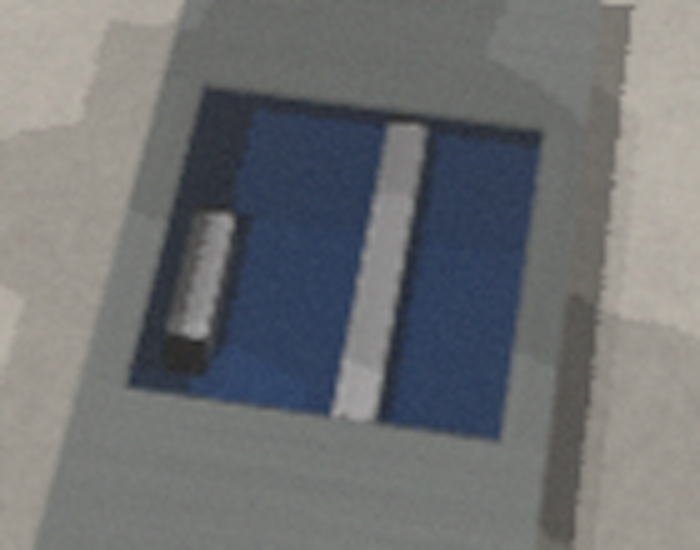

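The box fit is good (yaw 13°). The bar lies at local x ≈ −15.5, parallel to the box, and fills the visible range to about y = −142, so its centre is at y ≤ 0. I'll use the wrist camera obliquely on the way in to find the +y end.

```bash
cat >> h.py <<'E'
v=np.load("box.npy")
Rb=R.from_euler('z',v[2])
def toW(l): return Rb.apply(np.array(l,float))+[v[0],v[1],0]
def toL(w): return Rb.inv().apply(np.array(w,float)-[v[0],v[1],0])
def tool():
    o=get_obs(); q=o["ee_rot"]; return np.array(o["ee_pos"]),R.from_quat([q[1],q[2],q[3],q[0]]),o
def goal(l,th=0):  # tool at local l, A end up by th deg
    return toW(l), Rb*R.from_matrix(np.array([[0,1,0],[1,0,0],[0,0,-1.]]).T)*R.from_euler('y',th,degrees=True)
def rel(l,th=0,frm=None):
    P,Q,_=tool()
    if frm: P,Q=goal(*frm)
    p,q=goal(l,th); return np.round(Q.inv().apply(p-P),1).tolist(), np.round(np.degrees((Q.inv()*q).as_rotvec()),2).tolist()
E
python3 - <<'E'
from h import *
w=get_image("wrist");P,Q,_=tool();T=np.array(w["pose"])
print("cam in tool",np.round(Q.inv().apply(T[:3,3]-P)),np.round(Q.inv().as_matrix()@T[:3,:3],2).tolist(),w["fov_y"])
print(goal([0,0,0])[1].as_matrix().round(2).tolist())
for th in(0,-20,-30): print(rel([-15,-150,230],th))
E
```

```text
cam in tool [  74.    1. -178.] [[0.0, -0.97, -0.25], [1.0, 0.0, -0.0], [0.0, -0.25, 0.97]] 60.554232076879885
[[-0.23, 0.97, 0.0], [0.97, 0.23, 0.0], [0.0, 0.0, -1.0]]
([432.9, -317.2, -24.5], [-0.0, -0.0, -77.9])
([432.9, -317.2, -24.5], [-13.59, -16.81, -77.06])
([432.9, -317.2, -24.5], [-20.37, -25.19, -76.0])
```

```bash
python3 - <<'E'
from h import *
print(rel([-15,40,220],0))
E
```

```text
([472.7, -503.0, -14.5], [-0.0, -0.0, -77.9])
```

{"fn": "carry_out", "kwargs": {"plan": [{"rot":[0,0,-8],"linear":[47,-50,-15],"grip":-1},{"rot":[0,0,-16],"linear":[95,-100,-15],"grip":-1},{"rot":[0,0,-24],"linear":[142,-150,-15],"grip":-1},{"rot":[0,0,-32],"linear":[190,-200,-15],"grip":-1},{"rot":[0,0,-40],"linear":[236,-251,-15],"grip":-1},{"rot":[0,0,-48],"linear":[283,-301,-15],"grip":-1},{"rot":[0,0,-56],"linear":[331,-352,-15],"grip":-1},{"rot":[0,0,-64],"linear":[378,-402,-15],"grip":-1},{"rot":[0,0,-71],"linear":[425,-452,-15],"grip":-1},{"rot":[0,0,-78],"linear":[473,-503,-15],"grip":-1}]}}

```text
time_s: 2.85
ee_pos: [480.9, -16.5, 220.9]
ee_rot: [0.0, 0.62, 0.784, 0.0]
ft_force: [1.0, -0.4, -0.2]
opening: 1.003
finger_force: 0.0
```

```bash
python3 - <<'E'
from h import *
P,Q,o=tool();print(o["time_s"],toL(P),np.degrees((goal([0,0,0])[1].inv()*Q).as_rotvec()),o["q"]);print(rel([-15,60,140],-25))
E
```

```text
2.85 [-48.5171268  -15.48811351 220.94560398] [-0.05457089 -0.02891456 -0.30232431] [ 0.3762907   0.12448438 -0.51090665  1.9841911   0.07056942  1.04875797
  0.06642414]
([75.4, 33.8, 80.9], [0.12, -24.97, 0.29])
```

{"fn": "carry_out", "kwargs": {"plan": [{"rot":[0,-8,0],"linear":[25,12,27],"grip":-1},{"rot":[0,-17,0],"linear":[50,24,54],"grip":-1},{"rot":[0,-25,0],"linear":[75,34,81],"grip":-1},{"rot":[0,-25,0],"linear":[75,34,81],"grip":-1},{"rot":[0,-25,0],"linear":[75,34,81],"grip":-1},{"rot":[0,-25,0],"linear":[75,34,81],"grip":-1},{"rot":[0,-25,0],"linear":[75,34,81],"grip":-1},{"rot":[0,-25,0],"linear":[75,34,81],"grip":-1},{"rot":[0,-25,0],"linear":[75,34,81],"grip":-1},{"rot":[0,-25,0],"linear":[75,34,81],"grip":-1}]}}

```text
time_s: 4.1
ee_pos: [496.6, 62.2, 139.6]
ee_rot: [0.17, 0.607, 0.765, -0.134]
ft_force: [-0.2, 0.7, -0.4]
opening: 0.998
finger_force: 0.0
```

```bash
python3 - <<'E'
from h import *
P,Q,o=tool();print(o["time_s"],toL(P),np.degrees((goal([0,0,0])[1].inv()*Q).as_rotvec()))
w=get_image("wrist");save(w,"pics/w1.png")
for d in outline_of("long_bar_center",w)[:2]:
    m=d["mask"].astype(np.uint8);cs=max(cv2.findContours(m,0,1)[0],key=cv2.contourArea);b=cv2.boxPoints(cv2.minAreaRect(cs))
    print(d["confidence"],b.round().tolist(),np.round(toL(ray(w,b,30)),1).tolist())
L=[(85,-100,76),(-85,-100,76),(85,100,76),(-85,100,76),(-15,-100,72)]
px=proj(w,toW(L));print(px.round().tolist(), toL(ray(w,px[-1:],30)))
E
```

```text
4.1 [-15.50742757  57.68352835 139.60540768] [-2.49072878e-02 -2.49939079e+01 -7.23364156e-02]
0.86 [[309.0, 150.0], [339.0, 150.0], [339.0, 348.0], [309.0, 348.0]] [[-24.2, 73.9, 30.0], [-4.8, 73.9, 30.0], [0.7, -138.9, 30.0], [-28.5, -139.0, 30.0]]
0.74 [[104.0, 0.0], [619.0, 0.0], [619.0, 377.0], [104.0, 377.0]] [[-126.1, 156.7, 30.0], [133.9, 156.5, 30.0], [289.3, -184.9, 30.0], [-242.2, -187.8, 30.0]]
[[444.0, 367.0], [238.0, 367.0], [518.0, 146.0], [187.0, 146.0], [323.0, 363.0]] [[ -14.99093446 -163.58390012   30.        ]]
```

View pics/w1.png

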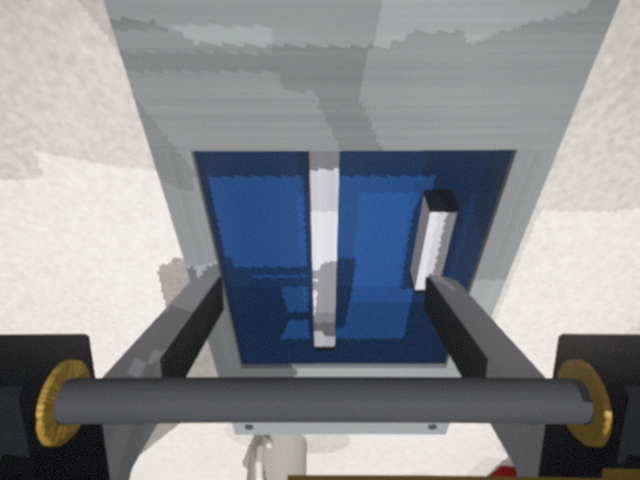

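The wrist view shows the bar running from row 150 down to a visible black-plugged end at row 348. That puts end B at local y ≈ −139, so the bar's centre is at about (−15, 0). The offcut is on the right.

```bash
python3 - <<'E'
from h import *
for z in (110,60,35,10): print(rel([-15,1,z],0))
E
```

```text
([-39.0, 0.4, 50.8], [0.03, 24.99, 0.09])
([-17.9, 0.4, 96.1], [0.03, 24.99, 0.09])
([-7.3, 0.4, 118.8], [0.03, 24.99, 0.09])
([3.2, 0.4, 141.4], [0.03, 24.99, 0.09])
```

{"fn": "carry_out", "kwargs": {"plan": [{"rot":[0,8,0],"linear":[-15,0,17],"grip":-0.3},{"rot":[0,17,0],"linear":[-30,0,34],"grip":-0.3},{"rot":[0,25,0],"linear":[-39,0,51],"grip":-0.3},{"rot":[0,25,0],"linear":[-39,0,51],"grip":-0.3},{"rot":[0,25,0],"linear":[-28.5,0,73.5],"grip":-0.3},{"rot":[0,25,0],"linear":[-18,0,96],"grip":-0.3},{"rot":[0,25,0],"linear":[-7,0,119],"grip":-0.3},{"rot":[0,25,0],"linear":[0,0,134],"grip":-0.3},{"rot":[0,25,0],"linear":[3,0,141],"grip":-0.3},{"rot":[0,25,0],"linear":[3,0,141],"grip":-0.3}]}}

```text
time_s: 5.45
ee_pos: [509.5, 7.4, 10.4]
ee_rot: [-0.0, 0.621, 0.783, -0.0]
ft_force: [-0.5, -0.1, -0.0]
opening: 0.651
finger_force: 0.0
```

```bash
python3 - <<'E'
from h import *
P,Q,o=tool();print(o["time_s"],toL(P),np.degrees((goal([0,0,0])[1].inv()*Q).as_rotvec()),o["ft_force"],o["wrist_torque"],o["opening"])
w=get_image("wrist");save(w,"pics/w2.png")
E
```

```text
5.45 [-15.32257784   1.30238306  10.44222047] [ 0.01446963  0.00289427 -0.12106179] [-0.50801489 -0.09810647 -0.02519123] [-0.03236405 -0.14679325 -0.04637704] 0.6509012510807917
```

View pics/w2.png

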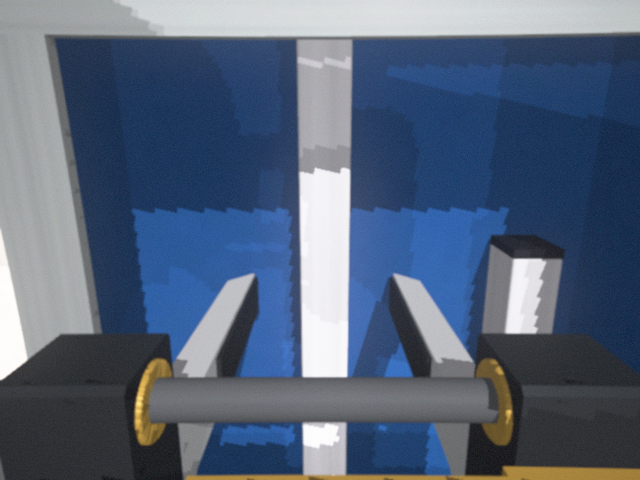

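The bar sits midway between the fingers (cols 298–350) and parallel to them. I'll close the gripper, lift 4 mm, then slide 30 mm toward −y.

{"fn": "carry_out", "kwargs": {"plan": [{"rot":[0,0,0],"linear":[0,0,0],"grip":1},{"rot":[0,0,0],"linear":[0,0,0],"grip":1},{"rot":[0,0,0],"linear":[0,0,0],"grip":1},{"rot":[0,0,0],"linear":[0,0,0],"grip":1},{"rot":[0,0,0],"linear":[0,0,0],"grip":1},{"rot":[0,0,0],"linear":[0,0,-4],"grip":1},{"rot":[0,0,0],"linear":[0,0,-4],"grip":1},{"rot":[0,0,0],"linear":[-10,0,-4],"grip":1},{"rot":[0,0,0],"linear":[-20,0,-4],"grip":1},{"rot":[0,0,0],"linear":[-30,0,-4],"grip":1}]}}

```text
time_s: 6.75
ee_pos: [516.4, -23.2, 14.3]
ee_rot: [-0.0, 0.622, 0.783, -0.0]
ft_force: [-0.2, -0.7, -2.4]
opening: 0.206
finger_force: 30.0
```

{"fn": "carry_out", "kwargs": {"plan": [{"rot":[0,0,0],"linear":[-10,0,0],"grip":1},{"rot":[0,0,0],"linear":[-20,0,0],"grip":1},{"rot":[0,0,0],"linear":[-28,0,0],"grip":1},{"rot":[0,0,0],"linear":[-28,0,0],"grip":1},{"rot":[0,0,0],"linear":[-28,0,0],"grip":1},{"rot":[0,0,0],"linear":[-28,0,0],"grip":1},{"rot":[0,0,0],"linear":[-28,0,0],"grip":1},{"rot":[0,0,0],"linear":[-28,0,0],"grip":1},{"rot":[0,0,0],"linear":[-28,0,0],"grip":1},{"rot":[0,0,0],"linear":[-28,0,0],"grip":1}]}}

```text
time_s: 8.0
ee_pos: [522.6, -49.4, 14.4]
ee_rot: [-0.0, 0.622, 0.783, 0.0]
ft_force: [-0.1, -0.0, -1.4]
opening: 0.21
finger_force: 30.0
```

```bash
python3 - <<'E'
from h import *
P,Q,o=tool();print(o["time_s"],toL(P),np.degrees((goal([0,0,0])[1].inv()*Q).as_rotvec()),o["ft_force"],o["wrist_torque"],o["opening"])
w=get_image("wrist");save(w,"pics/w3.png")
E
```

```text
8.0 [-15.30690094 -56.98672762  14.42824203] [-0.00016933  0.00471821 -0.09410315] [-0.05213819 -0.02604978 -1.36859673] [-0.03957019 -0.07546867  0.02620153] 0.21012887113714113
```

View pics/w3.png

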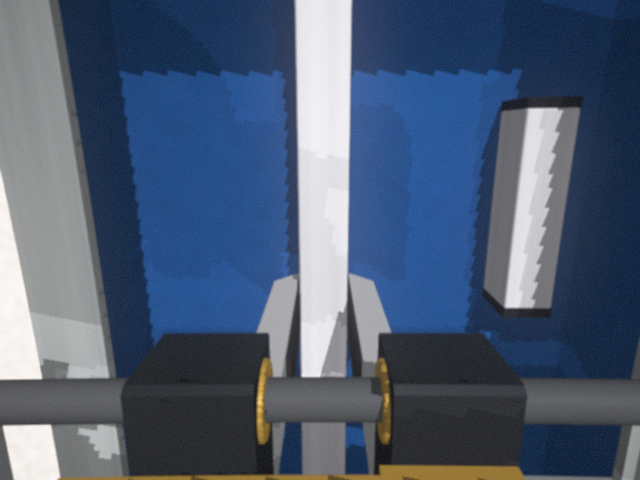

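The bar is held and the arm has slid it to y ≈ −57. Next I pivot it up 15° about the B end, checking clearances at both lips.

```bash
cat >> h.py <<'E'
def tcp(th,s=0,dz=0,piv=(-197,10),x=-15.3):
    t=np.radians(th);c,q=np.cos(t),np.sin(t)
    return [x,piv[0]+(140+s)*c-4.4*q,piv[1]+(140+s)*q+4.4*c+dz]
E
python3 - <<'E'
from h import *
f0=(tcp(0),0)
for th in (3,6,9,12,15): print(th,rel(tcp(th),th,f0))
f1=(tcp(15),15); print("slide frame15",rel(tcp(15,130),15,f1)); print("lift",rel(tcp(15,130,100),15,f1))
E
```

```text
3 ([-0.4, -0.0, -7.3], [0.0, 3.0, 0.0])
6 ([-1.2, 0.0, -14.6], [0.0, 6.0, 0.0])
9 ([-2.4, -0.0, -21.8], [0.0, 9.0, 0.0])
12 ([-4.0, 0.0, -29.0], [0.0, 12.0, 0.0])
15 ([-5.9, -0.0, -36.1], [0.0, 15.0, 0.0])
slide frame15 ([130.0, 0.0, 0.0], [0.0, 0.0, 0.0])
lift ([155.9, 0.0, -96.6], [0.0, 0.0, 0.0])
```

{"fn": "carry_out", "kwargs": {"plan": [{"rot":[0,2,0],"linear":[-0.2,0,-5],"grip":1},{"rot":[0,4,0],"linear":[-0.7,0,-10],"grip":1},{"rot":[0,6,0],"linear":[-1.2,0,-14.6],"grip":1},{"rot":[0,8,0],"linear":[-2,0,-19.4],"grip":1},{"rot":[0,10,0],"linear":[-3,0,-24.2],"grip":1},{"rot":[0,12,0],"linear":[-4,0,-29],"grip":1},{"rot":[0,13.5,0],"linear":[-5,0,-32.6],"grip":1},{"rot":[0,15,0],"linear":[-6,0,-36],"grip":1},{"rot":[0,15,0],"linear":[-6,0,-36],"grip":1},{"rot":[0,15,0],"linear":[-6,0,-36],"grip":1}]}}

```text
time_s: 9.3
ee_pos: [523.9, -55.1, 50.3]
ee_rot: [-0.102, 0.616, 0.777, 0.081]
ft_force: [-0.8, 0.4, -1.5]
opening: 0.209
finger_force: 30.0
```

```bash
python3 - <<'E'
from h import *
P,Q,o=tool();print(o["time_s"],toL(P),np.degrees((goal([0,0,0])[1].inv()*Q).as_rotvec()),o["ft_force"],o["wrist_torque"],o["opening"])
s=get_image("side");i=s["image"][150:340,240:440];cv2.imwrite("pics/s3.png",cv2.resize(i[:,:,::-1],None,fx=3,fy=3,interpolation=cv2.INTER_CUBIC))
t=np.radians(15);c,q=np.cos(t),np.sin(t)
for l in (140,100): print(np.round((proj(s,toW([-15,-197+(140+l)*c-24*q,10+(140+l)*q+24*c]))-[240,150])*3))
E
```

```text
9.3 [-15.38463816 -62.78692552  50.31913415] [ 0.02394161 14.99170056 -0.104922  ] [-0.83103102  0.37478437 -1.52569227] [-0.35363596 -0.21157073 -0.00948424] 0.20881666037822313
[[275. 317.]]
[[282. 288.]]
```

View pics/s3.png

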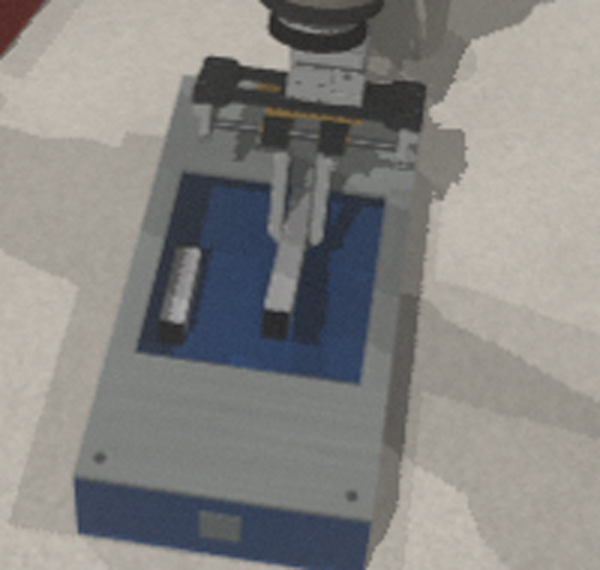

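The A end's top edge is at about (278,312), against a predicted (275,317), so the tilt held without slip and the end is clear of the lip. Next I slide the bar 130 mm along its axis, then lift.

{"fn": "carry_out", "kwargs": {"plan": [{"rot":[0,0,0],"linear":[15,0,0],"grip":1},{"rot":[0,0,0],"linear":[32,0,0],"grip":1},{"rot":[0,0,0],"linear":[50,0,0],"grip":1},{"rot":[0,0,0],"linear":[68,0,0],"grip":1},{"rot":[0,0,0],"linear":[86,0,0],"grip":1},{"rot":[0,0,0],"linear":[104,0,0],"grip":1},{"rot":[0,0,0],"linear":[120,0,0],"grip":1},{"rot":[0,0,0],"linear":[130,0,0],"grip":1},{"rot":[0,0,0],"linear":[130,0,0],"grip":1},{"rot":[0,0,0],"linear":[130,0,0],"grip":1}]}}

```text
time_s: 10.6
ee_pos: [495.6, 66.4, 83.9]
ee_rot: [-0.102, 0.617, 0.776, 0.081]
ft_force: [-0.4, 0.2, -2.2]
opening: 0.213
finger_force: 30.0
```

{"fn": "carry_out", "kwargs": {"plan": [{"rot":[0,0,0],"linear":[4,0,-14],"grip":1},{"rot":[0,0,0],"linear":[8,0,-29],"grip":1},{"rot":[0,0,0],"linear":[12,0,-45],"grip":1},{"rot":[0,0,0],"linear":[16,0,-60],"grip":1},{"rot":[0,0,0],"linear":[20,0,-75],"grip":1},{"rot":[0,0,0],"linear":[24,0,-88],"grip":1},{"rot":[0,0,0],"linear":[26,0,-97],"grip":1},{"rot":[0,0,0],"linear":[26,0,-97],"grip":1},{"rot":[0,0,0],"linear":[26,0,-97],"grip":1},{"rot":[0,0,0],"linear":[26,0,-97],"grip":1}]}}

```text
time_s: 11.85
ee_pos: [495.2, 67.0, 184.1]
ee_rot: [-0.103, 0.616, 0.777, 0.081]
ft_force: [-0.9, 0.5, -2.3]
opening: 0.21
finger_force: 30.0
```

```bash
python3 - <<'E'
from h import *
P,Q,o=tool();print(o["time_s"],toL(P),np.degrees((goal([0,0,0])[1].inv()*Q).as_rotvec()),o["ft_force"],o["wrist_torque"],o["opening"])
print(rel([-15.3,0,181],0))
s=get_image("side");save(s,"pics/s4.png")
E
```

```text
11.85 [-15.77005411  62.62960129 184.05817681] [ 0.05367963 15.02600753 -0.09125456] [-0.8810722   0.46069075 -2.28418808] [-0.32534815 -0.2166769  -0.03183191] 0.20982116271959977
([-61.3, 0.4, -13.3], [-0.05, -15.03, 0.09])
```

View pics/s4.png

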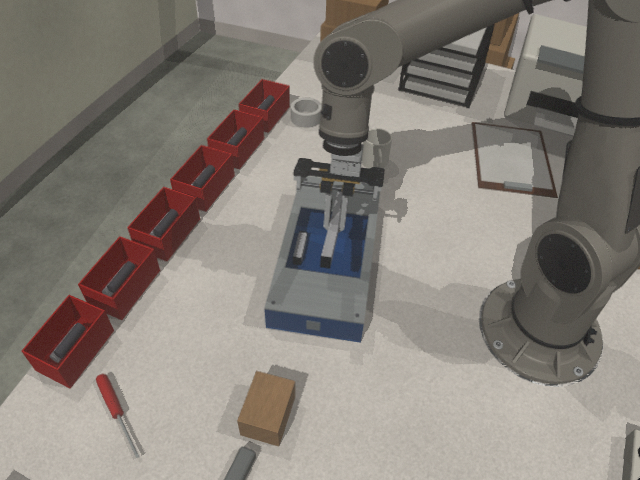

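```bash
python3 - <<'E'
from h import *
s=get_image("side");P,Q,o=tool()
f=lambda l:np.round(proj(s,P+Q.apply(l))).tolist()
print("tcp",f([0,0,0]),"A top",f([140,0,-20]),"A bot",f([140,0,4]),"B top",f([-140,0,-20]))
d=outline_of("long_bar_center",s);print([(x["extent"],x["confidence"]) for x in d])
E
```

```text
tcp [[334.0, 230.0]] A top [[326.0, 259.0]] A bot [[325.0, 269.0]] B top [[342.0, 192.0]]
[([364.4, 129.3, 29.8, 41.2], 0.36)]
```

Prediction and picture agree (A end near (326,262)), so the bar is where expected. Now I level it and centre it over the hatch.

{"fn": "carry_out", "kwargs": {"plan": [{"rot":[0,-2,0],"linear":[-6,2,-1],"grip":1},{"rot":[0,-5,0],"linear":[-18,5,-4],"grip":1},{"rot":[0,-8,0],"linear":[-30,8,-7],"grip":1},{"rot":[0,-11,0],"linear":[-42,11,-10],"grip":1},{"rot":[0,-13,0],"linear":[-52,14,-12],"grip":1},{"rot":[0,-15,0],"linear":[-61,16,-14],"grip":1},{"rot":[0,-15,0],"linear":[-61,16,-14],"grip":1},{"rot":[0,-15,0],"linear":[-61,16,-14],"grip":1},{"rot":[0,-15,0],"linear":[-61,16,-14],"grip":1},{"rot":[0,-15,0],"linear":[-61,16,-14],"grip":1}]}}

```text
time_s: 13.25
ee_pos: [525.2, 9.7, 182.3]
ee_rot: [-0.0, 0.622, 0.783, 0.0]
ft_force: [-1.1, -0.7, -1.6]
opening: 0.206
finger_force: 30.0
```

```bash
python3 - <<'E'
from h import *
P,Q,o=tool();print(o["time_s"],toL(P),np.degrees((goal([0,0,0])[1].inv()*Q).as_rotvec()),o["ft_force"],o["wrist_torque"],o["opening"],np.abs(o["joint_velocities"]).max())
s=get_image("side");i=s["image"][110:310,240:440];cv2.imwrite("pics/s5.png",cv2.resize(i[:,:,::-1],None,fx=3,fy=3,interpolation=cv2.INTER_CUBIC))
f=lambda l:np.round((proj(s,P+Q.apply(l))-[240,110])*3).tolist()
print("A top",f([140,0,-20]),"A bot",f([140,0,4]))
w=get_image("wrist");save(w,"pics/w5.png");g=lambda l:np.round(proj(w,P+Q.apply(l))).tolist()
print(g([140,10,-20]),g([140,-10,-20]),g([140,10,4]))
E
```

```text
13.25 [5.58235328e-01 1.82216794e-02 1.82257177e+02] [-0.00117313  0.01282389 -0.08363469] [-1.10576827 -0.72053397 -1.59600986] [-0.06076521 -0.09464538 -0.00524812] 0.20643268401083645 0.0019113522135179198
A top [[244.0, 421.0]] A bot [[242.0, 444.0]]
[[352.0, -85.0]] [[291.0, -85.0]] [[348.0, -53.0]]
```

View pics/s5.png

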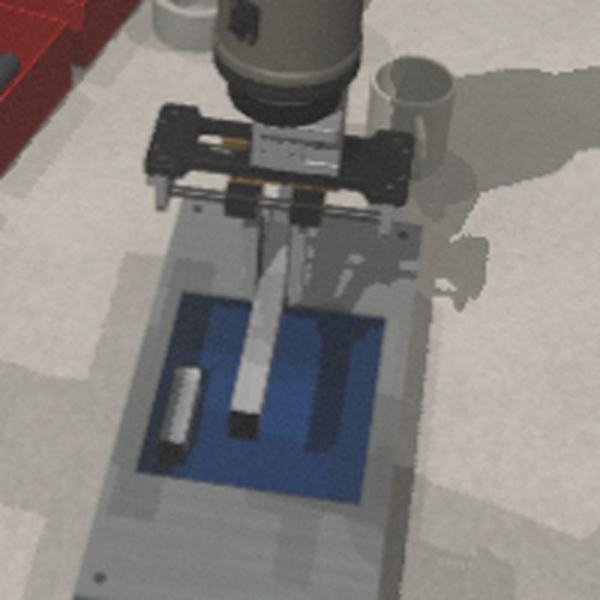

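The bar is level over the hatch with its end plug at (245,425), within 2–3 native pixels of the prediction, and it is about 100 mm clear of the cover. The offcut and mug are undisturbed, so I'm handing in.

```bash
python3 -c "
from workcell import *
print(job_done())"
```

```text
the job is handed in; nothing more can be done
None
```

The long bar came out through the hatch with its +y end first and is still in the gripper, measured level and still over the hatch about 10 cm above the cover; the job is handed in, but no verdict was returned.

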